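# Proof-load a glue joint on the bench pull tester and hold the load

### The arm

A 6-joint arm with a two-finger parallel gripper is mounted at the origin on the work surface; the furniture and walls round the work are solid. World frame = base frame: x ahead of the robot, y to its left, z up, the work surface at z = 0. Lengths are in mm, angles in degrees, forces in N, time in s.
With the tool pointing down it reaches from about 300 to 850 mm from the base axis. Payload 4.2 kg.
Tool frame: the origin (TCP) lies midway between the tips of the shut fingers; the grasp point (between the pads) lies pinch_z behind it (pinch_z is the distance from the TCP to the grasp point, in mm); z points along the fingers, y is the line along which they close (so a half turn about z gives the same grasp; the last joint's range is limited). The gripper opens to 91 mm and grips with 3 to 60 N. Pads are 32 mm wide; open, the fingers measure 118 mm over their backs; the gripper's body (76 mm by 178 mm) begins 60 mm behind the grasp point.
Start: joints at [69.156, 18.312, 89.639, -0, 72.044, -1.146], TCP at [193.817, 541.367, 213.976] pointing down, gripper open.
Joint ranges: [-177.97, 177.97], [-48.28, 115.42], [12.27, 149.76], [-77.06, 257.06], [2.81, 150.46], [-146.56, 146.56]. Speed limits (degrees/s): [147.25, 147.25, 180, 180, 180, 180].

### API

Orientations are given as [roll, pitch, yaw] about the fixed x, y, z axes, in that order (R = Rz(yaw) Ry(pitch) Rx(roll)).
In Python, from workcell import state, grab_frame, job_done, masks_of, landmark_of, pinch_z gives the robot as it stands. The module is installed in compiled form; this text tells all that it offers.
- The arm moves only by the tool move_arm, never from a script. Its argument "plan" is a list of rows, each an object of numbers: "x", "y", "z": the shift along the tool's x, y, z in mm; "rx", "ry", "rz": the turn, a rotation vector about the tool's x, y, z in rad. A call has 1 to 10 rows; each row shifts and turns the commanded pose from where the row before left it, along the tool's axes as they then stand; what a row does not reach is not made up. A row lasts 1/10 s, in which the tool goes at most 50 mm and 8.59 degrees, less where a joint would pass 70% of its speed; a pose out of reach is approached as far as the arm can. A call is refused whole if a number of a shift passes 50 or a number of a turn 0.15, either way. A call with a gripper value outside its range is refused whole. "grip" is the opening, from 0 (shut) to 1 (fully open), set as the call begins (left out, the last holds). The fingers move at their own pace and stop on an object; "squeeze" is the grip in N (left out, the last holds). Time passes only in rows, so rows that do not move let the fingers close. It gives the time, the measured TCP pose, the force, the opening and the grip force at its end, in the units of the state.
- state(): the state, without advancing time (a new reading comes with each control period).
- grab_frame(name): name is "scene" or "top" or "wrist"; returns a dict with "img" (420x560x3 uint8, red, green, blue), "z_map" (420x560 float32, mm along the optical axis (not along the pixel's ray), 0 where there is no reading), "fx", "fy", "cx", "cy" (pixels), "rvec" (rotation vector, rad) and "tvec" (3), from world to camera coordinates, as OpenCV has them. Camera axes: x right, y down, z forward; pixel columns grow to the right and rows downward; lengths in mm; the calibration is good to about 2 mm. A picture is of the moment at which its call begins.
- job_done(): hands the job in; it is judged then, once.
Trained networks look in the newest picture that a camera, given by its name, has taken for a name from the list of things; names that differ only in an ending like _2 or _b are one class to them, and where a whole thing is asked for, a point or a joint stands for the part that bears it (a point fixed in the world has none). Each returns a list of dicts, best first, with "p" (0 to 1); they miss things now and then, are a little off and sometimes report something else, mostly with a low value. They report only what shows in the picture. A call takes as long as a camera call.
- masks_of(camera, label): "pixels" (420x560 bool, what is visible of it) and "box" ([centre column, centre row, width, height] in pixels, round what is visible of it).
- landmark_of(camera, label): "point" ([column, row] in pixels: a listed point, or the origin of a listed thing).
The state is a dict: "time_s": time; "qpos": joint angles; "qvel": joint speeds; "effort": joint torques, N m; "ee_pos": TCP position; "ee_rot": TCP orientation; "force": force on the tool from outside, world axes, zero at the start; "torque": the same for the moment, N m; "gripper_width": finger opening in mm; "gripper_force": force on a finger pad.
Only numpy, scipy, OpenCV 4.12 (cv2) and the standard library are available. Lean on these libraries where they do the work, as an engineer would, in place of code of your own. Each camera call takes 0.05 s, during which the arm holds its last target. There are 200 camera calls.

### The job

A glued test strip is clamped in the bench pull tester. First, with the handle still at rest, zero the dial by turning its knurled bezel until the double zero bar lies under the long slim pointer; then take the black crossbar of the D-handle and draw it straight out against the spring until the pointer stands on the broad arrowhead of the set hand, without pulling well past it. Finish while holding the handle there, so that the joint stays under its proof load, and leave the things lying around the tester where they are.

Things in the scene. Friction and masses are not known exactly. Their poses are not given: they have to be found in the camera images.
- tester: Grey bench pull tester, bolted down. Origin on the table under the dial's axis, z up; the handle pulls out along -x. Base plate x -80 to 270, y -60 to 60, 12 mm high; case x -55 to 75, y -46 to 46, top at 85 mm, with a round dial facing up; behind it (x 90 to 265) jaws and screws up to 87 mm high that hold a glued wooden strip.
- dial_top (a point): Point on the dial's axis, level with the bezel's top edge (112.5 mm above the table). The bezel is a dark knurled ring, 66 mm in diameter, 19 mm high (93.5 to 112.5 mm above the table), on a narrower neck that stands on the case; grip it across its diameter from above. The white face and scale turn with it.
- bezel (a joint): Angle of the bezel, rad, positive = clockwise from above. 0 means that the zero bar lies exactly under the resting pointer. At the start it is off by 0.5 to 1.3 rad counter-clockwise (-1.3 to -0.5). Stays where it is left (friction about 0.08 N m).
- zero_mark (a point): Zero of the scale: midway between two long bold parallel bars on the dial face, 25 mm from the dial's axis; turns with the bezel. From it 30 graduations of 0.133 rad run clockwise, each fifth one longer.
- rest_index (a point): Where the pointer's tip rests when the handle is home: 25 mm from the dial's axis on the tester's -y side, beside a short black line on the case. Fixed.
- pointer_tip (a point): Tip of the long slim black pointer, 25 mm from the dial's axis. It is geared to the draw-bar: 66.7 rad clockwise for each metre drawn (1 rad = 15 mm), at rest at rest_index; it does not turn with the bezel.
- set_hand (a joint): Angle of the set hand clockwise from the scale's zero, rad: 1.5 to 2.8. This is the proof load. It is carried by the bezel inside the dial and is not to be touched. With the bezel at zero the handle must be drawn out by this angle x 15 mm (22 to 42 mm).
- set_tip (a point): Tip of the set hand: the short hand with the broad black arrowhead near the rim of the face, 25 mm from the dial's axis; turns with the bezel. Its own x points outward from the dial's axis, its y counter-clockwise.
- draw (a joint): How far the draw-bar is pulled out, m: 0 at home, 0.060 at its stop. A spring pulls it home: 2.4 N at home plus 0.30 N per mm (9 to 15 N at the set hand).
- pull_handle: Flat aluminium D-handle at the end of the draw-bar, 106 mm wide, lying level 60 mm above the table; its axes are the tester's. Its window between crosshead and crossbar is 67 mm (along the pull) by 83 mm.
- grip (a point): Middle of the handle's black round crossbar (18 mm thick, 83 mm long, lying along the tester's y), 60 mm above the table and, at home, 150 mm from the dial's axis towards the tester's -x. Nothing but the table lies beneath it. Pinch it from above with the fingers closing along the pull.
- glue_tin: Open tin, 76 mm in diameter, 90 mm high; a bystander. Origin at the centre of its underside.
- seam_roller: Hand roller with wooden handle, 187 x 48 x 32 mm, lying down; a bystander. Origin at the centre of its underside.
- masking_tape: Roll of masking tape lying flat, 104 mm in diameter, 24 mm high; a bystander. Origin at the centre of its underside.

How it is judged:
By the outcome, as a careful person would: the job done as asked, in the order asked, and still so for the second after the job is handed in, while the arm keeps its last pose, push and grip.
It also fails if it takes over 45 s, if anything falls off the work surface, if the arm or the gripper's body presses on something with over 40 N, if the wrist force passes 120 N, or if a joint passes its speed limit or range.

## Working session

There is one attempt and no reset: what is moved stays moved. The work goes in short steps, Python scripts to look and compute and a tool call to move; the robot and the scene stay as the last step left them, time stands still between calls to the robot, and variables do not carry over. Pictures are saved under pics/ and viewed, at most 12 in all, crops included, and the job is handed in when it is done.

Besides the shell and the picture viewer there is one more tool, called after "Emit:" by a JSON object that holds its "method" and its "body". move_arm: Moves the arm, as the interface text tells. Its arguments: {"type":"object","properties":{"plan":{"type":"array","items":{"type":"object","properties":{"x":{"type":"number"},"y":{"type":"number"},"z":{"type":"number"},"rx":{"type":"number"},"ry":{"type":"number"},"rz":{"type":"number"}}}},"grip":{"type":"number"},"squeeze":{"type":"number"}},"required":["plan"]}

```bash
mkdir -p pics; cat > h.py <<'E'
import numpy as np, cv2
from workcell import *
def cam(f):
    R=cv2.Rodrigues(np.array(f["rvec"],float))[0]; t=np.array(f["tvec"],float).ravel()
    K=np.array([[f["fx"],0,f["cx"]],[0,f["fy"],f["cy"]],[0,0,1.]]); return K,R,t
def ray(f,p):
    K,R,t=cam(f); d=R.T@np.linalg.inv(K)@np.array([p[0],p[1],1.]); return -R.T@t,d
def atz(f,p,z):
    o,d=ray(f,p); return o+d*(z-o[2])/d[2]
def depth(f,p):
    z=f["z_map"][int(round(p[1])),int(round(p[0]))]; o,d=ray(f,p); return o+d*z
def tri(obs):
    A=np.zeros((3,3));b=np.zeros(3)
    for f,p in obs:
        o,d=ray(f,p); d=d/np.linalg.norm(d);M=np.eye(3)-np.outer(d,d);A+=M;b+=M@o
    return np.linalg.solve(A,b)
def proj(f,P):
    K,R,t=cam(f); q=K@(R@np.array(P)+t); return q[:2]/q[2]
E
python3 - <<'E'
from h import *
np.set_printoptions(precision=1,suppress=True)
print(state(),pinch_z)
F={}
for c in("scene","top","wrist"):
    f=F[c]=grab_frame(c)
    print(c,-cam(f)[1].T@cam(f)[2],f["fx"])
    for n in("dial_top","zero_mark","rest_index","pointer_tip","set_tip","grip","tester","glue_tin","seam_roller","masking_tape"):
        for r in landmark_of(c,n)[:2]:
            p=r["point"];
            try: d=depth(f,p)
            except Exception: d=None
            print(c,n,round(r["p"],2),np.array(p),d)
cv2.imwrite("pics/a.png",cv2.resize(np.vstack([F["scene"]["img"],F["top"]["img"]])[:,:,::-1],(400,600)) )
cv2.imwrite("pics/top.png",cv2.resize(F["top"]["img"][:,:,::-1],(800,600)))
E
```

```text
{'time_s': 0.0, 'qpos': array([69.2, 18.4, 89.7, -0. , 72. , -1.1]), 'qvel': array([ 0., -0.,  0.,  0., -0.,  0.]), 'effort': array([ -0. , -41.2, -23.2,   0.1,   0. ,  -0. ]), 'ee_pos': array([193.7, 540.9, 213.1]), 'ee_rot': array([-179.9,    0. ,  160.3]), 'force': array([-0.1, -0.1,  0.1]), 'torque': array([-0.,  0.,  0.]), 'gripper_force': 0.0, 'gripper_width': 91.41422830233832} 18.8
scene [-183.1 -549.6 1091.9] 510.4755798775262
scene dial_top 0.69 [239.6 224.5] [464.5 -26.6 102.3]
scene zero_mark 0.81 [241.  214.7] [567.6  48.1  -6.5]
scene rest_index 0.62 [243.3 217.9] [484.5 -24.5 106.6]
scene rest_index 0.56 [239.  183.3] [634.1  97.7  36.8]
scene pointer_tip 0.36 [241.2 251.7] [413.5 -64.4  72.5]
scene grip 0.65 [290.4 258.3] [ 464.4 -176.7   65.7]
scene grip 0.52 [296.5 206.2] [657.2 -81.9  20.5]
scene tester 0.94 [239.7 252.8] [411.4 -61.   67.9]
scene glue_tin 0.78 [242.1 181.2] [648.2  96.8  33.7]
scene masking_tape 0.95 [377.3 278.7] [ 567.9 -374.7   -1.5]
top [ 380.8 -110.8 1377.4] 510.464500176507
top dial_top 0.59 [248.9 246.5] [459.9 -33.8 104.7]
top dial_top 0.34 [247.7 240.1] [475.8 -31.  106. ]
top zero_mark 0.76 [241.  239.1] [478.1 -14.7 110.9]
top rest_index 0.72 [245.6 239.3] [478.  -25.6 103.9]
top pointer_tip 0.36 [239.  237.6] [484.   -7.6  84.5]
top grip 0.92 [308.8 242.3] [ 471.3 -185.5   63.8]
top grip 0.19 [248.5 251.7] [446.5 -33.4 114.4]
top tester 0.83 [248.3 250.7] [449.4 -32.4 106.8]
top glue_tin 0.61 [193.1 172.6] [665.2 120.1  29.5]
top masking_tape 0.7 [373.2 212.6] [ 553.5 -365.     5.3]
top masking_tape 0.64 [305.1 242.2] [ 471.4 -175.8   68.3]
wrist [118.4 567.9 383.2] 305.3875619900847
```

View pics/top.png

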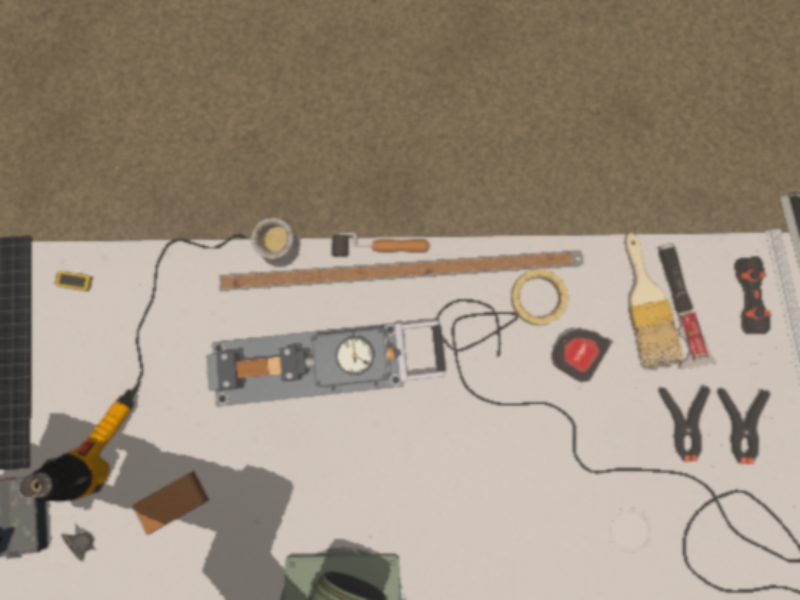

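```bash
python3 - <<'E'
from h import *
np.set_printoptions(precision=1,suppress=True)
f=grab_frame("top");g=grab_frame("scene")
T=landmark_of("top","dial_top")[0]["point"];S=landmark_of("scene","dial_top")[0]["point"]
print("dial",tri([(f,T),(g,S)]),atz(f,T,112.5),atz(g,S,112.5))
T=landmark_of("top","grip")[0]["point"];S=landmark_of("scene","grip")[0]["point"]
print("grip",tri([(f,T),(g,S)]),atz(f,T,60),atz(g,S,60))
for n in("seam_roller","glue_tin"):
  for c,q in(("top",f),("scene",g)):
    for m in masks_of(c,n)[:2]:
        print(n,c,m["p"],m["box"],atz(q,m["box"][:2],30))
cv2.imwrite("pics/sc.png",cv2.resize(g["img"][120:320,140:420,::-1],(784,560),interpolation=cv2.INTER_CUBIC))
E
```

```text
dial [452.9 -34.4 112.4] [452.8 -34.3 112.5] [452.8 -34.5 112.5]
grip [ 468.5 -172.8   52.8] [ 468.4 -173.    60. ] [ 463.6 -175.    60. ]
seam_roller top 0.83 [265.1, 170.4, 64.3, 20.1] [668.7 -73.8  30. ]
seam_roller scene 0.93 [295.6, 204.1, 59.1, 37.0] [655.3 -79.9  30. ]
glue_tin top 0.58 [192.1, 169.9, 35.9, 33.5] [672.5 122.8  30. ]
glue_tin scene 0.59 [237.8, 172.4, 27.6, 37.0] [674.7 130.7  30. ]
glue_tin scene 0.46 [221.9, 235.7, 159.1, 83.3] [455.2  29.6  30. ]
```

The top view shows the dial at (355,356) in the 800-px picture and the crossbar at (438,348). The pull runs to image right, which is world -y. Before moving I'll check obstacle heights along the path and the wrist camera's axis.

```bash
python3 - <<'E'
from h import *
np.set_printoptions(precision=2,suppress=True,linewidth=160)
w=grab_frame("wrist");f=grab_frame("top")
K,R,t=cam(w);s=state()
from scipy.spatial.transform import Rotation as Ro
RT=Ro.from_euler("xyz",s["ee_rot"],degrees=True).as_matrix()
print("cam in tool",RT.T@(-R.T@t-s["ee_pos"]),"axes in tool\n",RT.T@R.T)
Kt,Rt,tt=cam(f);v,u=np.mgrid[0:420,0:560];z=f["z_map"]
P=np.stack([(u-f["cx"])/f["fx"]*z,(v-f["cy"])/f["fy"]*z,z],-1).reshape(-1,3)
W=(P-tt)@Rt;W=W[z.ravel()>0]
for y0 in range(600,-400,-50):
    print(y0,[int(np.percentile(W[m,2],99)) if (m:=(abs(W[:,1]-y0)<25)&(abs(W[:,0]-x0)<25)).any() else -1 for x0 in range(150,701,50)])
# tester yaw from case mask
for n in("tester","pull_handle","bezel"):
    for m in masks_of("top",n)[:1]:
        ys,xs=np.nonzero(m["pixels"]);r=cv2.minAreaRect(np.stack([xs,ys],1).astype(np.float32));print(n,m["p"],m["box"],r)
        b=cv2.boxPoints(r);print([atz(f,q,60)[:2] for q in b])
E
```

```text
cam in tool [  79.93   -0.47 -169.22] axes in tool
 [[ 0.   -0.96 -0.29]
 [ 1.    0.   -0.  ]
 [ 0.   -0.29  0.96]]
600 [49, 52, 51, 10, 10, 11, 10, 10, 11, 9, 9, 11]
550 [51, 51, 50, 7, 8, 6, 8, 7, 7, 19, 12, 7]
500 [233, 236, -1, 145, 7, 7, 7, 7, 8, 20, 9, 5]
450 [295, 329, 237, 193, 73, 8, 6, 7, 7, 11, 7, 6]
400 [7, 7, 149, 115, 70, 51, 9, 11, 8, 8, 6, 6]
350 [38, 40, 7, 7, 7, 11, 11, 7, 12, 11, 11, 9]
300 [38, 40, 38, 7, 8, 7, 7, 8, 7, 6, 7, 11]
250 [7, 40, 37, 7, 8, 83, 86, 20, 8, 7, 13, 9]
200 [7, 7, 7, 6, 14, 89, 91, 21, 7, 9, 7, 14]
150 [8, 7, 7, 8, 7, 69, 73, 18, 8, 10, 94, 93]
100 [8, 8, 7, 8, 7, 88, 90, 18, 7, 10, 95, 95]
50 [7, 6, 7, 8, 6, 90, 90, 89, 7, 9, 8, 5]
0 [7, 8, 7, 8, 8, 91, 116, 114, 8, 9, 36, 38]
-50 [7, 7, 7, 8, 8, 113, 116, 115, 7, 9, 29, 26]
-100 [7, 7, 7, 7, 7, 88, 90, 88, 8, 9, 31, 26]
-150 [8, 7, 7, 8, 7, 71, 65, 70, 7, 9, 32, 27]
-200 [7, 7, 7, 8, 8, 67, 74, 74, 16, 11, 8, 5]
-250 [7, 7, 9, 7, 9, 11, 14, 18, 19, 10, 9, 7]
-300 [7, 8, 7, 9, 11, 8, 16, 22, 25, 9, 9, 7]
-350 [8, 8, 7, 8, 12, 8, 8, 27, 30, 30, 10, 5]
tester 0.56 [228.9, 253.6, 167.9, 67.0] ((227.88230895996094, 252.7491455078125), (46.678077697753906, 166.90771484375), 83.2901611328125)
[array([484.71, 244.13]), array([ 529.93, -184.94]), array([ 410.24, -196.47]), array([366.24, 227.18])]
pull_handle 0.87 [294.1, 245.8, 36.8, 44.3] ((293.3811950683594, 244.8118896484375), (40.697021484375, 35.42332458496094), 84.2894058227539)
[array([514.09, -95.7 ]), array([ 522.11, -187.23]), array([ 417.59, -195.45]), array([ 409.76, -104.94])]
bezel 0.74 [247.5, 246.6, 26.3, 28.1] ((248.0, 248.5), (25.0, 26.0), 90.0)
[array([490.26,   4.68]), array([489.41, -62.52]), array([425.14, -62.04]), array([425.99,   4.69])]
```

```bash
python3 - <<'E'
from h import *
np.set_printoptions(precision=0,suppress=True,linewidth=160)
f=grab_frame("scene");cv2.imwrite("pics/s2.png",f["img"][:,:,::-1])
t=grab_frame("top")
for p in((25,340),(40,335),(60,325),(75,305),(90,280)): print(p,depth(t,p))
E
```

```text
(25, 340) [251. 464. 201.]
(40, 335) [261. 432. 197.]
(60, 325) [275. 424. 113.]
(75, 305) [320. 410.  60.]
(90, 280) [382. 385.  34.]
```

View pics/s2.png

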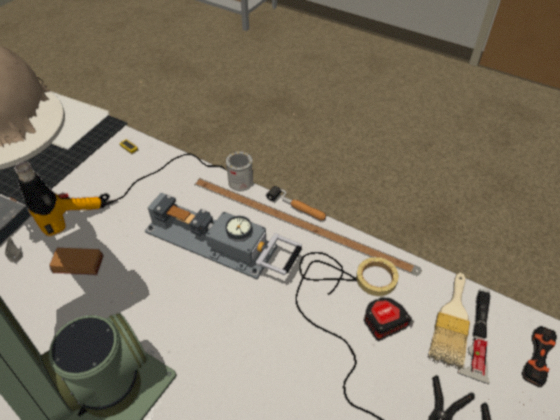

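The scene view shows a heat gun standing upright at about (30,200), right beside the gripper. I'll lift clear of it first, then cross over.

Emit:
{"method": "move_arm", "body": {"plan": [{"z": -40},{"z": -50},{"z": -50},{"z": -50},{"z": -30},{"rz": 0.149},{"rz": 0.149},{"rz": 0.149},{"rz": 0.149},{"rz": 0.149}]}}

```text
schema error: expected keys x, y, z, rx, ry, rz
```

Emit:
{"method": "move_arm", "body": {"plan": [{"rz": 0.149},{"rz": 0.149},{"rz": 0.149},{"rz": 0.149},{"rz": 0.149},{"rz": 0.149},{"rz": 0.149},{"x": -27,"y": 39},{"x": -27,"y": 39},{"x": -27,"y": 39}]}}

```text
schema error: expected keys x, y, z, rx, ry, rz
```

Emit:
{"method": "move_arm", "body": {"plan": [{"x": 0,"y": 0,"z": -40,"rx": 0,"ry": 0,"rz": 0},{"x": 0,"y": 0,"z": -50,"rx": 0,"ry": 0,"rz": 0},{"x": 0,"y": 0,"z": -50,"rx": 0,"ry": 0,"rz": 0},{"x": 0,"y": 0,"z": -50,"rx": 0,"ry": 0,"rz": 0},{"x": 0,"y": 0,"z": -30,"rx": 0,"ry": 0,"rz": 0},{"x": 0,"y": 0,"z": 0,"rx": 0,"ry": 0,"rz": 0.149},{"x": 0,"y": 0,"z": 0,"rx": 0,"ry": 0,"rz": 0.149},{"x": 0,"y": 0,"z": 0,"rx": 0,"ry": 0,"rz": 0.149},{"x": 0,"y": 0,"z": 0,"rx": 0,"ry": 0,"rz": 0.149},{"x": 0,"y": 0,"z": 0,"rx": 0,"ry": 0,"rz": 0.149}]}}

```text
time_s: 3.5
ee_pos: [193.8, 541.3, 434.0]
ee_rot: [180.0, -0.0, 117.3]
force: [0.1, 0.4, 0.1]
gripper_width: 91.5
gripper_force: 0.0
```

Emit:
{"method": "move_arm", "body": {"plan": [{"x": 0,"y": 0,"z": 0,"rx": 0,"ry": 0,"rz": 0.149},{"x": 0,"y": 0,"z": 0,"rx": 0,"ry": 0,"rz": 0.149},{"x": 0,"y": 0,"z": 0,"rx": 0,"ry": 0,"rz": 0.149},{"x": 0,"y": 0,"z": 0,"rx": 0,"ry": 0,"rz": 0.149},{"x": 0,"y": 0,"z": 0,"rx": 0,"ry": 0,"rz": 0.149},{"x": 0,"y": 0,"z": 0,"rx": 0,"ry": 0,"rz": 0.149},{"x": 0,"y": 0,"z": 0,"rx": 0,"ry": 0,"rz": 0.149}]}}

```text
time_s: 4.2
ee_pos: [193.8, 541.3, 434.0]
ee_rot: [-180.0, -0.0, 57.5]
force: [0.7, -0.2, 0.1]
gripper_width: 91.3
gripper_force: 0.0
```

Emit:
{"method": "move_arm", "body": {"plan": [{"x": -28.5,"y": 40.5,"z": 0,"rx": 0,"ry": 0,"rz": 0},{"x": -28.5,"y": 40.5,"z": 0,"rx": 0,"ry": 0,"rz": 0},{"x": -28.5,"y": 40.5,"z": 0,"rx": 0,"ry": 0,"rz": 0},{"x": -28.5,"y": 40.5,"z": 0,"rx": 0,"ry": 0,"rz": 0},{"x": -28.5,"y": 40.5,"z": 0,"rx": 0,"ry": 0,"rz": 0},{"x": -28.5,"y": 40.5,"z": 0,"rx": 0,"ry": 0,"rz": 0},{"x": -28.5,"y": 40.5,"z": 0,"rx": 0,"ry": 0,"rz": 0},{"x": -28.5,"y": 40.5,"z": 0,"rx": 0,"ry": 0,"rz": 0},{"x": -28.5,"y": 40.5,"z": 0,"rx": 0,"ry": 0,"rz": 0},{"x": -28.5,"y": 40.5,"z": 0,"rx": 0,"ry": 0,"rz": 0}]}}

```text
time_s: 5.2
ee_pos: [385.2, 82.6, 434.3]
ee_rot: [180.0, -0.1, 57.9]
force: [0.6, 0.1, -0.2]
gripper_width: 90.8
gripper_force: 0.0
```

Emit:
{"method": "move_arm", "body": {"plan": [{"x": -28.5,"y": 40.5,"z": 0,"rx": 0,"ry": 0,"rz": 0},{"x": -28.5,"y": 40.5,"z": 0,"rx": 0,"ry": 0,"rz": 0},{"x": -28.5,"y": 40.5,"z": 0,"rx": 0,"ry": 0,"rz": 0},{"x": 0,"y": 0,"z": 50,"rx": 0,"ry": 0,"rz": 0},{"x": 0,"y": 0,"z": 50,"rx": 0,"ry": 0,"rz": 0},{"x": 0,"y": 0,"z": 50,"rx": 0,"ry": 0,"rz": 0},{"x": 0,"y": 0,"z": 50,"rx": 0,"ry": 0,"rz": 0},{"x": 0,"y": 0,"z": 50,"rx": 0,"ry": 0,"rz": 0}]}}

```text
time_s: 6.0
ee_pos: [442.3, -52.5, 182.4]
ee_rot: [179.9, -0.0, 57.8]
force: [0.4, -0.6, 0.6]
gripper_width: 91.5
gripper_force: 0.0
```

```bash
cat >> h.py <<'E'
NAMES=("dial_top","zero_mark","rest_index","pointer_tip","set_tip","grip")
def look(names=NAMES,c="wrist"):
    f=grab_frame(c);o={}
    for n in names:
        r=landmark_of(c,n)
        if r:o[n]=np.array(r[0]["point"]);print(n,round(r[0]["p"],2),o[n].round(1),"depth",depth(f,o[n]).round(1))
    return f,o
def save(f,name,x0=0,x1=560,y0=0,y1=420,s=1):
    cv2.imwrite("pics/"+name,cv2.resize(f["img"][y0:y1,x0:x1,::-1],None,fx=s,fy=s,interpolation=cv2.INTER_CUBIC))
E
python3 - <<'E'
from h import *
f,o=look();np.save("o1.npy",[f,o],allow_pickle=True)
x,y=map(int,o.get("dial_top",(280,210)));print(x,y)
save(f,"w1.png",max(x-150,0),min(x+150,560),max(y-115,0),y+115,2.5)
E
```

```text
zero_mark 0.85 [286.1 159.3] depth [475.3 -17.5 104.4]
rest_index 0.9 [299.8 164.1] depth [482.7 -26.7 104.4]
pointer_tip 0.73 [298.6 168.7] depth [479.9 -29.5 103.5]
set_tip 0.46 [274.2 213.9] depth [442.2 -51.8 103.2]
grip 0.69 [359.7 283.4] depth [478.4 -83.3 203.7]
280 210
```

View pics/w1.png

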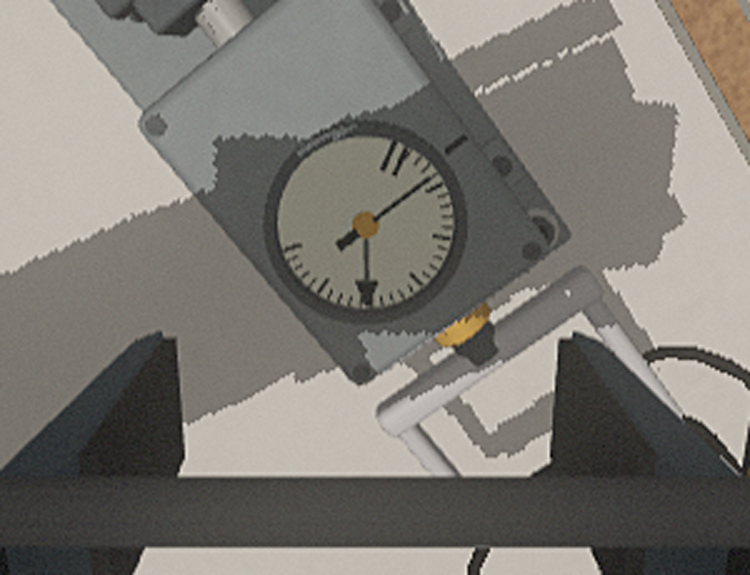

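The wrist view is clear: dial hub at about (276,184), zero bars at (288,158), pointer tip at (303,167), set arrowhead at (277,215). The pointer stands at rest beside the case line. Next I'll work out the centre and the angles.

```bash
cat >> h.py <<'E'
def polar(f,zf=104,guess=(276.4,184.5),R=None):
    """rectify the face to a top view at 10px/mm, find the white-disc centre"""
    c0=atz(f,guess,zf)[:2]
    X=np.array([[-40,-40],[40,-40],[40,40],[-40,40]],float)
    src=np.array([proj(f,[*(c0+q),zf]) for q in X],np.float32)
    H=cv2.getPerspectiveTransform(src,((X*[1,-1]+40)*10).astype(np.float32))
    return c0,cv2.warpPerspective(f["img"],H,(800,800),flags=cv2.INTER_CUBIC)  # x right, y up
E
python3 - <<'E'
from h import *
f,o=np.load("o1.npy",allow_pickle=True)
d=f["z_map"];P=depth(f,(270,190));print("face",P,"rim",depth(f,(240,190)),depth(f,(237,184)))
c0,im=polar(f)
hsv=cv2.cvtColor(im,cv2.COLOR_RGB2HSV);g=hsv[...,2]
# white face
m=(g>125).astype(np.uint8);n,l,s,c=cv2.connectedComponentsWithStats(m)
k=l[400+60,400+90] or l[400-60,400-90];cnt=max(cv2.findContours((l==k).astype(np.uint8),0,1)[0],key=cv2.contourArea)
(hx,hy),r=cv2.minEnclosingCircle(cnt);e=cv2.fitEllipse(cv2.convexHull(cnt));print("face",hx,hy,r,e)
cx,cy=e[0]
print("centre world",c0+np.array([cx-400,400-cy])/10)
og=(im[...,0].astype(int)-im[...,2]>70);yy,xx=np.nonzero(og&(np.hypot(*(np.mgrid[0:800,0:800]-400))<80));print("hub",xx.mean(),yy.mean())
for r in(15,20,22,24):
    th=np.radians(np.arange(0,360,1.));
    pr=cv2.remap(g,(cx+r*10*np.cos(th)).astype(np.float32)[None],(cy-r*10*np.sin(th)).astype(np.float32)[None],1)[0]
    print(r,[(int(a),int(v)) for a,v in enumerate(pr) if v<110])
cv2.imwrite("pics/rect.png",cv2.resize(im[:,:,::-1],(500,500)))
E
```

```text
face [450.95470939 -31.56101069 106.70160144] rim [430.94456727 -17.86256685 110.63209548] [431.44175549 -12.58643018 109.56708102]
face 478.0 518.5 244.0928192138672 ((486.71630859375, 529.0126342773438), (246.5254669189453, 471.8822326660156), 54.6532096862793)
centre world [466.23545795 -43.8574924 ]
hub 394.32225177304963 400.5093085106383
15 [(3, 102), (4, 89), (5, 79), (6, 77), (7, 84), (8, 100), (63, 107), (64, 88), (65, 67), (66, 52), (67, 45), (68, 45), (69, 49), (70, 49), (71, 44), (72, 41), (73, 41), (74, 49), (75, 62), (76, 74), (77, 77), (78, 74), (79, 77), (80, 89), (81, 101), (110, 93), (111, 80), (112, 76), (113, 79), (114, 88), (115, 103), (141, 106), (142, 95), (143, 85), (144, 76), (145, 67), (146, 65), (147, 65), (148, 65), (149, 64), (150, 65), (151, 65), (152, 65), (153, 63), (154, 61), (155, 60), (156, 60), (157, 60), (158, 60), (159, 57), (160, 54), (161, 51), (162, 49), (163, 49), (164, 48), (165, 49), (166, 52), (167, 59), (168, 65), (169, 73), (170, 79), (171, 85), (172, 93), (173, 103), (236, 105), (237, 88), (238, 81), (239, 82), (240, 90), (241, 103), (2
[... 7192 characters left out ...]
6, 84), (297, 85), (298, 85), (299, 85), (300, 86), (301, 86), (302, 85), (303, 85), (304, 83), (305, 83), (306, 88), (307, 90), (308, 85), (309, 81), (310, 83), (311, 86), (312, 87), (313, 87), (314, 85), (315, 82), (316, 81), (317, 83), (318, 85), (319, 85), (320, 83), (321, 84), (322, 86), (323, 88), (324, 89), (325, 86), (326, 83), (327, 84), (328, 85), (329, 85), (330, 84), (331, 82), (332, 81), (333, 81), (334, 80), (335, 82), (336, 85), (337, 91), (338, 93), (339, 85), (340, 80), (341, 79), (342, 83), (343, 84), (344, 85), (345, 85), (346, 84), (347, 84), (348, 83), (349, 85), (350, 87), (351, 88), (352, 83), (353, 80), (354, 81), (355, 83), (356, 85), (357, 87), (358, 87), (359, 85)]
```

View pics/rect.png

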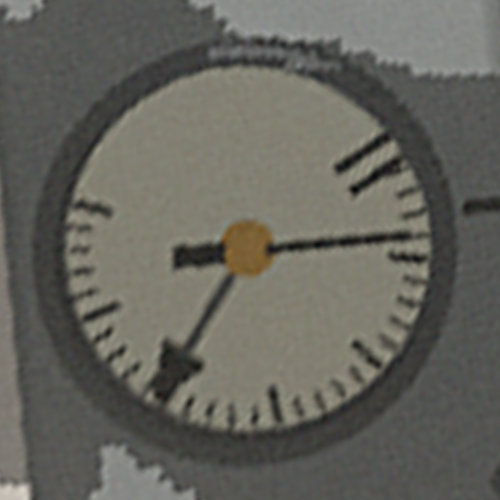

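The rectified view (+x right, +y up) has the face centre at (247,249). The zero bars sit at 34.4° and the pointer at 4.0°, so the bezel is about 30.3° counter-clockwise. Now the shift to the dial centre.

```bash
cat >> h.py <<'E'
from scipy.spatial.transform import Rotation as Ro
def totool(P):
    s=state();return Ro.from_euler("xyz",s["ee_rot"],degrees=True).as_matrix().T@(np.array(P)-s["ee_pos"])
E
python3 - <<'E'
from h import *
f,o=np.load("o1.npy",allow_pickle=True)
c0=atz(f,(276.4,184.5),104);C=c0+[-.4,.24,0];print(C, state()["qpos"].round(0))
# rim circle check from top cam bezel outline + second estimate
t=grab_frame("top")
r=landmark_of("top","dial_top")[0]["point"];print(tri([(f,proj(f,C)),(t,r)]))
C[2]=92;print("shift",totool(C).round(1))
E
```

```text
[457.16382709 -30.71622897 104.        ] [ -8.   8. 108.   0.  64.  24.]Traceback (most recent call last):
  File "<stdin>", line 6, in <module>
IndexError: list index out of range
```

Emit:
{"method": "move_arm", "body": {"plan": [{"x": 24,"y": 0,"z": 40,"rx": 0,"ry": 0,"rz": 0},{"x": 0,"y": 0,"z": 0,"rx": 0,"ry": 0,"rz": 0}]}}

```text
time_s: 6.65
ee_pos: [454.4, -30.9, 142.1]
ee_rot: [-179.8, 0.1, 57.9]
force: [-1.8, 0.9, 0.0]
gripper_width: 91.3
gripper_force: 0.0
```

```bash
cat >> h.py <<'E'
def facefit(f,guess,zf=104):
    """centre of white face in world, by radial edge fit"""
    c0,im=polar(f,zf,guess);g=cv2.GaussianBlur(im[...,1],(0,0),4).astype(float);c=np.array([400.,400.])
    th=np.radians(np.arange(0,360,3));rr=np.arange(260,330)
    for _ in range(4):
        x=(c[0]+np.outer(np.cos(th),rr)).astype(np.float32);y=(c[1]-np.outer(np.sin(th),rr)).astype(np.float32)
        p=cv2.remap(g.astype(np.float32),x,y,1);k=np.diff(p,axis=1).argmin(1)
        px=x[range(len(th)),k];py=y[range(len(th)),k]
        A=np.c_[px,py,np.ones(len(px))];w=np.ones(len(px))
        for _ in range(8):
            s=np.linalg.lstsq(A*w[:,None],w*(px**2+py**2),rcond=None)[0];c=s[:2]/2;r=np.sqrt(s[2]+c@c)
            w=1/(1+(abs(np.hypot(px-c[0],py-c[1])-r)/5)**2)
    return c0[:2]+np.array([c[0]-400,400-c[1]])/10,r/10,im,c
E
python3 - <<'E'
from h import *
np.set_printoptions(precision=2,suppress=True)
f1,o=np.load("o1.npy",allow_pickle=True)
f,o=look(("dial_top","zero_mark","pointer_tip"));np.save("o2.npy",[f,o],allow_pickle=True)
C1,r,_,_=facefit(f1,(276.4,184.5));print(C1,r)
g=proj(f,[*C1,104]);print(g)
C2,r2,im,c=facefit(f,g);print(C2,r2)
print("tri",tri([(f1,proj(f1,[*C1,104])),(f,proj(f,[*C2,104]))]),state()["ee_pos"])
K,R,t=cam(f);RT=Ro.from_euler("xyz",state()["ee_rot"],degrees=True).as_matrix();print("cam in tool",RT.T@(-R.T@t-state()["ee_pos"]))
save(f,"w2.png")
E
```

```text
dial_top 0.83 [277.6 234.1] depth [456.4 -31.7 108.9]
zero_mark 0.61 [291.9 198.1] depth [478.2 -16.  102.9]
pointer_tip 0.65 [304.4 212.3] depth [499.6  37.  311.2]
[457.1  -30.75] 29.117238353199998
[277.7  230.05]
[456.93 -31.14] 28.87174296251671
tri [457.42 -30.3  106.51] [456.2  -32.53 145.47]
cam in tool [  82.14    0.2  -165.65]
```

View pics/w2.png

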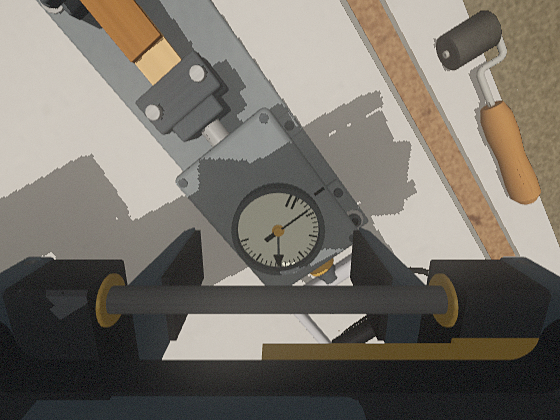

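The view shows the dial centred between the open fingers, dial at (278,232). Both wrist views put the centre near (457,-31). I'll go down and grip the bezel.

Emit:
{"method": "move_arm", "body": {"plan": [{"x": 2,"y": 0,"z": 25,"rx": 0,"ry": 0,"rz": 0},{"x": 0,"y": 0,"z": 25,"rx": 0,"ry": 0,"rz": 0},{"x": 0,"y": 0,"z": 0,"rx": 0,"ry": 0,"rz": 0}]}}

```text
time_s: 7.15
ee_pos: [454.7, -30.7, 92.9]
ee_rot: [-179.8, 0.1, 57.8]
force: [-0.6, 0.5, -0.5]
gripper_width: 91.6
gripper_force: 0.0
```

Emit:
{"method": "move_arm", "body": {"plan": [{"x": 0,"y": 0,"z": 0,"rx": 0,"ry": 0,"rz": 0},{"x": 0,"y": 0,"z": 0,"rx": 0,"ry": 0,"rz": 0},{"x": 0,"y": 0,"z": 0,"rx": 0,"ry": 0,"rz": 0},{"x": 0,"y": 0,"z": 0,"rx": 0,"ry": 0,"rz": 0},{"x": 0,"y": 0,"z": 0,"rx": 0,"ry": 0,"rz": 0}], "grip": 0, "squeeze": 15}}

```text
time_s: 7.65
ee_pos: [456.0, -29.9, 95.0]
ee_rot: [-180.0, -0.1, 57.8]
force: [-2.5, 2.9, 6.6]
gripper_width: 65.9
gripper_force: 15.0
```

Emit:
{"method": "move_arm", "body": {"plan": [{"x": 0,"y": 0,"z": 0,"rx": 0,"ry": 0,"rz": 0.09},{"x": 0,"y": 0,"z": 0,"rx": 0,"ry": 0,"rz": 0.09},{"x": 0,"y": 0,"z": 0,"rx": 0,"ry": 0,"rz": 0.09},{"x": 0,"y": 0,"z": 0,"rx": 0,"ry": 0,"rz": 0.09},{"x": 0,"y": 0,"z": 0,"rx": 0,"ry": 0,"rz": 0.09},{"x": 0,"y": 0,"z": 0,"rx": 0,"ry": 0,"rz": 0.08},{"x": 0,"y": 0,"z": 0,"rx": 0,"ry": 0,"rz": 0},{"x": 0,"y": 0,"z": 0,"rx": 0,"ry": 0,"rz": 0}]}}

```text
time_s: 8.45
ee_pos: [455.8, -29.8, 95.0]
ee_rot: [-179.9, -0.0, 27.4]
force: [-3.0, 3.2, 5.9]
gripper_width: 65.9
gripper_force: 15.0
```

```bash
cat >> h.py <<'E'
def angles(f,guess,tag,zf=104):
    C,r,im,c=facefit(f,guess,zf);print("centre",C.round(1),"r",round(r,1))
    # unwrap: rows=angle (0.25deg, ccw from world +x), cols=radius 0..300
    P=cv2.warpPolar(im,(300,1440),tuple(map(float,c)),300,cv2.WARP_POLAR_LINEAR|cv2.INTER_CUBIC)[::-1]
    cv2.imwrite("pics/"+tag,cv2.resize(im[100:700,100:700,::-1],(600,600)));return P,im,c
E
python3 - <<'E'
from h import *
f,o=look(("zero_mark","pointer_tip","rest_index","dial_top"));np.save("o3.npy",[f,o],allow_pickle=True)
angles(f,proj(f,[457,-31,104]),"r3.png")
E
```

```text
zero_mark 0.68 [292.8 226. ] depth [482.2 -27.7 107.9]
pointer_tip 0.87 [292.  227.4] depth [481.  -27.9 107.1]
rest_index 0.93 [294.  226.8] depth [481.9 -28.7 107.2]
dial_top 0.81 [275.  269.2] depth [454.6 -31.1 108.2]
centre [455.8 -31.3] r 29.0
```

View pics/r3.png

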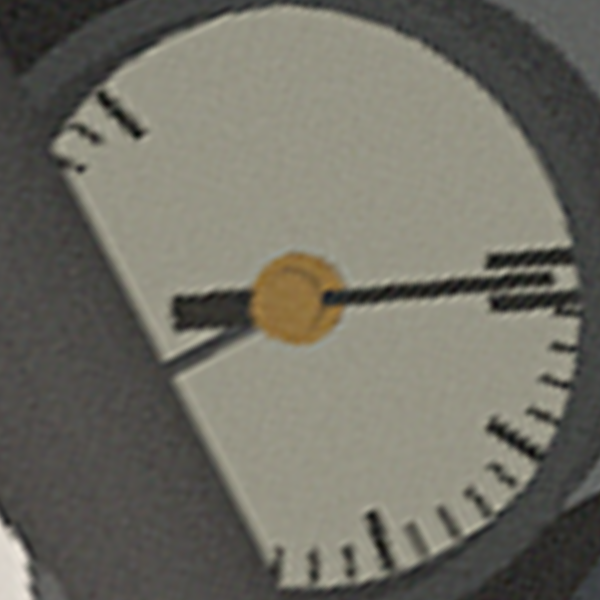

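The pointer (at x=535, y=279) lies midway between the bars (258 and 300), so the zero is set. I'll release and rise.

Emit:
{"method": "move_arm", "body": {"plan": [{"x": 0,"y": 0,"z": 0,"rx": 0,"ry": 0,"rz": 0},{"x": 0,"y": 0,"z": 0,"rx": 0,"ry": 0,"rz": 0},{"x": 0,"y": 0,"z": 0,"rx": 0,"ry": 0,"rz": 0},{"x": 0,"y": 0,"z": 0,"rx": 0,"ry": 0,"rz": 0},{"x": 0,"y": 0,"z": 0,"rx": 0,"ry": 0,"rz": 0},{"x": 0,"y": 0,"z": -30,"rx": 0,"ry": 0,"rz": 0},{"x": 0,"y": 0,"z": -40,"rx": 0,"ry": 0,"rz": 0}], "grip": 1}}

```text
time_s: 9.4
ee_pos: [454.7, -30.4, 163.0]
ee_rot: [-179.8, 0.3, 27.5]
force: [0.5, -0.4, -0.4]
gripper_width: 91.5
gripper_force: 0.0
```

Emit:
{"method": "move_arm", "body": {"plan": [{"x": -10,"y": 0,"z": 0,"rx": 0,"ry": 0,"rz": 0.1},{"x": -10,"y": 0,"z": 0,"rx": 0,"ry": 0,"rz": 0.1},{"x": -10,"y": 0,"z": 0,"rx": 0,"ry": 0,"rz": 0.1},{"x": 0,"y": 30,"z": 0,"rx": 0,"ry": 0,"rz": 0.1},{"x": 0,"y": 40,"z": 0,"rx": 0,"ry": 0,"rz": 0},{"x": 0,"y": 0,"z": 0,"rx": 0,"ry": 0,"rz": 0}]}}

```text
time_s: 10.0
ee_pos: [437.8, -114.2, 164.0]
ee_rot: [179.9, -0.1, 4.4]
force: [0.4, 0.6, -0.2]
gripper_width: 91.3
gripper_force: 0.0
```

```bash
python3 - <<'E'
from h import *
print(state()["ee_pos"].round(1),state()["ee_rot"].round(1))
f,o=look();np.save("o4.npy",[f,o],allow_pickle=True)
angles(f,proj(f,[456.5,-31,104]),"r4.png");im=cv2.imread("pics/r4.png")
cv2.imwrite("pics/v4.png",np.hstack([cv2.resize(im,(380,380)),cv2.resize(f["img"][:,:,::-1],(420,315)).copy() if 0 else cv2.copyMakeBorder(cv2.resize(f["img"][:,:,::-1],(420,315)),0,65,0,0,0)]))
E
```

```text
[ 437.8 -114.2  164. ] [ 1.799e+02 -1.000e-01  4.400e+00]
dial_top 0.71 [162.5 193.5] depth [455.7 -25.5 103.8]
zero_mark 0.66 [164.6 158.9] depth [482.7 -27.9 103.8]
rest_index 0.82 [162.8 157.7] depth [483.6 -26.9 104.8]
pointer_tip 0.72 [159.2 161.4] depth [480.6 -24.  104.3]
set_tip 0.44 [183.4 223.7] depth [432.1 -41.4 103.9]
grip 0.69 [347.2 178.5] depth [ 471.3 -176.    65.8]
centre [456.7 -29.9] r 28.5
```

View pics/v4.png

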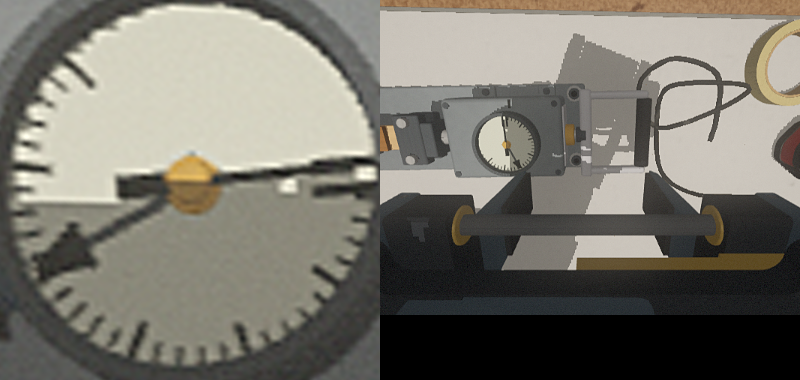

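At this oblique angle the pointer seems nearer the upper bar, which may be parallax. One look with the camera straight over the dial's rest line will settle it.

Emit:
{"method": "move_arm", "body": {"plan": [{"x": -15,"y": -42,"z": 5,"rx": 0,"ry": 0,"rz": 0},{"x": -10,"y": -42,"z": 5,"rx": 0,"ry": 0,"rz": 0},{"x": 0,"y": 0,"z": 0,"rx": 0,"ry": 0,"rz": 0}]}}

```text
time_s: 10.65
ee_pos: [402.6, -25.4, 153.2]
ee_rot: [-179.9, 0.2, 4.9]
force: [0.1, -0.4, -0.0]
gripper_width: 91.1
gripper_force: 0.0
```

```bash
python3 - <<'E'
from h import *
f=grab_frame("wrist");np.save("o5.npy",[f,{}],allow_pickle=True)
K,R,t=cam(f);print("cam",(-R.T@t).round(1))
P,im,c=angles(f,proj(f,[456.5,-31,104]),"r5.png");print("c",c.round(1),c-100)
E
```

```text
cam [485.6 -19.7 322.2]
centre [457.2 -30.6] r 29.2
c [406.9 396.5] [306.90503542 296.49087794]
```

View pics/r5.png

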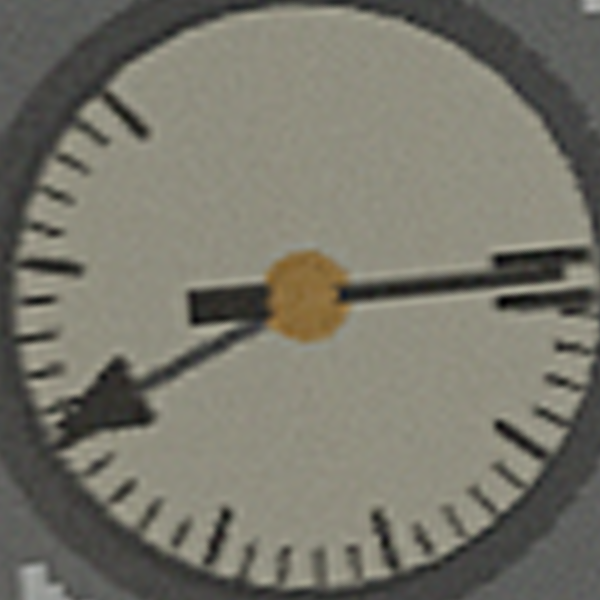

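```bash
python3 - <<'E'
from h import *
f,_=np.load("o5.npy",allow_pickle=True)
C,r,im,c=facefit(f,proj(f,[456.5,-31,104]))
g=cv2.cvtColor(im,cv2.COLOR_RGB2GRAY).astype(float);R=[]
for rad in range(200,250,4):
    th=np.radians(np.arange(-10,20,.1));p=cv2.remap(g.astype(np.float32),(c[0]+rad*np.cos(th)).astype(np.float32)[None],(c[1]-rad*np.sin(th)).astype(np.float32)[None],1)[0]
    p=cv2.GaussianBlur(p[None],(0,0),5)[0]
    k=[round(np.degrees(th[i]),1) for i in range(2,len(p)-2) if p[i]<p[i-1] and p[i]<=p[i+1] and p[i]<105]
    print(rad,k)
for rad in(60,100,140,180):
    th=np.radians(np.arange(-10,20,.1));p=cv2.remap(g.astype(np.float32),(c[0]+rad*np.cos(th)).astype(np.float32)[None],(c[1]-rad*np.sin(th)).astype(np.float32)[None],1)[0];p=cv2.GaussianBlur(p[None],(0,0),5)[0];print(rad,np.degrees(th[p.argmin()]).round(1))
# set hand arrow
for rad in(80,110,150,170,190,210,230):
    th=np.radians(np.arange(190,230,.1));p=cv2.remap(g.astype(np.float32),(c[0]+rad*np.cos(th)).astype(np.float32)[None],(c[1]-rad*np.sin(th)).astype(np.float32)[None],1)[0];d=np.degrees(th[p<95]);print("set",rad,d.mean().round(1),len(d))
E
```

```text
200 [np.float64(-1.2), np.float64(5.1), np.float64(10.8)]
204 [np.float64(-1.1), np.float64(5.1), np.float64(10.7)]
208 [np.float64(-1.1), np.float64(5.0), np.float64(10.6)]
212 [np.float64(-0.9), np.float64(5.1), np.float64(10.6)]
216 [np.float64(-0.7), np.float64(5.1), np.float64(10.5)]
220 [np.float64(-0.6), np.float64(5.2), np.float64(10.4)]
224 [np.float64(-0.6), np.float64(5.1), np.float64(10.2)]
228 [np.float64(-0.7), np.float64(5.0), np.float64(10.1)]
232 [np.float64(-0.7), np.float64(5.0), np.float64(10.1)]
236 [np.float64(-0.6), np.float64(5.4), np.float64(10.0)]
240 [np.float64(-0.4), np.float64(5.9), np.float64(9.9)]
244 [np.float64(-0.4), np.float64(5.8), np.float64(9.8)]
248 [np.float64(-0.4), np.float64(5.6), np.float64(9.7)]
60 3.3
100 4.4
140 4.9
180 5.1
set 80 201.6 167
set 110 201.6 119
set 150 208.6 53
set 170 208.2 50
set 190 208.0 49
set 210 208.5 197
set 230 208.5 132
```

Corrected for parallax, the zero is within about 0.02 rad. The set hand stands 2.73 rad from zero, so the draw needed is about 41 mm. Next I'll locate the crossbar in two wrist views.

```bash
python3 - <<'E'
from h import *
np.set_printoptions(precision=1,suppress=True)
L=[]
for n in("o4.npy","o2.npy","o5.npy"):
    f,_=np.load(n,allow_pickle=True)
    q=proj(f,[471,-179,62]);print(n,"pred px",q)
    if not(15<q[0]<545 and 15<q[1]<405):continue
    g=f["img"].max(2).astype(int);m=np.zeros(g.shape,np.uint8);x,y=map(int,q)
    m[max(y-50,0):y+50,max(x-30,0):x+30]=(g<75)[max(y-50,0):y+50,max(x-30,0):x+30]
    N,l,s,c=cv2.connectedComponentsWithStats(m);k=1+s[1:,4].argmax();print(c[k],s[k]);
    print(atz(f,c[k],62));L.append((f,c[k]))
    if n=="o4.npy":
        cnt=np.argwhere(l==k)[:,::-1].astype(np.float32);b=cv2.minAreaRect(cnt);B=cv2.boxPoints(b);print([atz(f,p,62)[:2] for p in B])
if len(L)>1:print("tri",tri(L))
s=state();print(s["ee_pos"],s["ee_rot"],totool([472,-179,41]))
E
```

```text
o4.npy pred px [349.5 178.3]
[352.5 176.4] [ 339  131   40   97 1961]
[ 472.9 -181.4   62. ]
[array([ 425. , -174.8]), array([ 512.1, -166.1]), array([ 513.5, -198.9]), array([ 426.3, -210.8])]
o2.npy pred px [371.1 328.9]
[372.9 309.3] [ 341  278   60   65 3425]
[ 482.5 -160.2   62. ]
o5.npy pred px [464.4 149. ]
[453.9 132.2] [440  99  29  90 428]
[ 483.8 -166.7   62. ]
tri [ 477.5 -185.    34. ]
[404.4 -27.2 153.8] [-180.     0.     4.9] [ 54.6 157.1 112.7]
```

Emit:
{"method": "move_arm", "body": {"plan": [{"x": 14,"y": 40,"z": 0,"rx": 0,"ry": 0,"rz": 0},{"x": 14,"y": 40,"z": 0,"rx": 0,"ry": 0,"rz": 0},{"x": 14,"y": 40,"z": 0,"rx": 0,"ry": 0,"rz": 0},{"x": 14,"y": 39,"z": 20,"rx": 0,"ry": 0,"rz": 0},{"x": 0,"y": 0,"z": 0,"rx": 0,"ry": 0,"rz": 0}]}}

```text
time_s: 11.2
ee_pos: [475.5, -187.7, 132.0]
ee_rot: [179.9, 0.0, 4.3]
force: [-0.5, 0.1, 0.1]
gripper_width: 91.1
gripper_force: 0.0
```

```bash
python3 - <<'E'
from h import *
np.set_printoptions(precision=1,suppress=True)
f,o=look(("grip","pointer_tip","set_tip","dial_top"));np.save("o6.npy",[f,o],allow_pickle=True)
f4,o4=np.load("o4.npy",allow_pickle=True)
print("tri",tri([(f,o["grip"]),(f4,o4["grip"])]),atz(f,o["grip"],60),state()["ee_pos"],state()["ee_rot"])
RT=Ro.from_euler("xyz",state()["ee_rot"],degrees=True).as_matrix()
# projected tool axis at z=60 via nominal camera
c=np.array([79.9,-.5,-169.2]);A=np.array([[0,-.96,-.29],[1,0,0],[0,-.29,.96]])
q=A.T@(np.array([0,0,state()["ee_pos"][2]-60])-c);print("axis px",f["cx"]+f["fx"]*q[0]/q[2],f["cy"]+f["fy"]*q[1]/q[2])
save(f,"w6.png")
E
```

```text
grip 0.86 [267.  221.7] depth [ 474.8 -181.2   67.6]
pointer_tip 0.54 [ 37.5 214.6] depth [482.1 -27.5 106.4]
set_tip 0.62 [121.7 206.6] depth [483.9 -72.2  82.6]
tri [ 467.7 -180.9   46.8] [ 472.1 -181.1   60. ] [ 473.8 -182.6  134.4] [-180.    -0.     4.6]
axis px 277.07507805298394 214.05979308208194
```

View pics/w6.png

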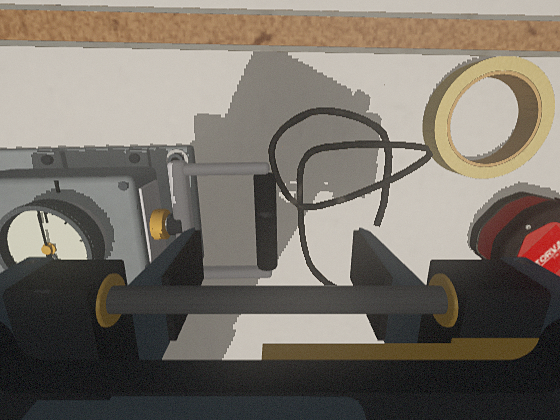

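The picture shows the crossbar at (266,222), tilted about 2°, against a tool axis near (279,214). I'll correct by about y -8, x -4 and go down.

Emit:
{"method": "move_arm", "body": {"plan": [{"x": -4,"y": -8,"z": 20,"rx": 0,"ry": 0,"rz": -0.02},{"x": 0,"y": 0,"z": 36,"rx": 0,"ry": 0,"rz": 0},{"x": 0,"y": 0,"z": 36,"rx": 0,"ry": 0,"rz": 0},{"x": 0,"y": 0,"z": 0,"rx": 0,"ry": 0,"rz": 0}]}}

```text
time_s: 11.85
ee_pos: [467.2, -174.0, 39.5]
ee_rot: [-179.9, 0.3, 5.8]
force: [-0.3, 0.6, -0.4]
gripper_width: 91.1
gripper_force: 0.0
```

Emit:
{"method": "move_arm", "body": {"plan": [{"x": 0,"y": 0,"z": 0,"rx": 0,"ry": 0,"rz": 0},{"x": 0,"y": 0,"z": 0,"rx": 0,"ry": 0,"rz": 0},{"x": 0,"y": 0,"z": 0,"rx": 0,"ry": 0,"rz": 0},{"x": 0,"y": 0,"z": 0,"rx": 0,"ry": 0,"rz": 0},{"x": 0,"y": 0,"z": 0,"rx": 0,"ry": 0,"rz": 0},{"x": 0,"y": 0,"z": 0,"rx": 0,"ry": 0,"rz": 0},{"x": 0,"y": 0,"z": 0,"rx": 0,"ry": 0,"rz": 0},{"x": 0,"y": 0,"z": 0,"rx": 0,"ry": 0,"rz": 0}], "grip": 0, "squeeze": 35}}

```text
time_s: 12.65
ee_pos: [469.3, -175.5, 41.9]
ee_rot: [-180.0, 0.0, 5.7]
force: [0.6, -0.1, 0.1]
gripper_width: 29.9
gripper_force: 0.0
```

Emit:
{"method": "move_arm", "body": {"plan": [{"x": 0,"y": 0,"z": 0,"rx": 0,"ry": 0,"rz": 0},{"x": 0,"y": 0,"z": 0,"rx": 0,"ry": 0,"rz": 0},{"x": 0,"y": 0,"z": 0,"rx": 0,"ry": 0,"rz": 0},{"x": 0,"y": 0,"z": 0,"rx": 0,"ry": 0,"rz": 0}]}}

```text
time_s: 13.05
ee_pos: [469.7, -178.9, 41.9]
ee_rot: [179.7, -0.0, 5.8]
force: [-1.4, -13.2, -3.5]
gripper_width: 17.1
gripper_force: 35.0
```

```bash
python3 - <<'E'
from h import *
import time
np.set_printoptions(precision=1,suppress=True)
f,o=look(("grip","pointer_tip","set_tip","dial_top"));np.save("o7.npy",[f,o],allow_pickle=True)
s=state();print(s["ee_pos"],s["force"],s["gripper_width"],s["gripper_force"])
print("dial px",proj(f,[457,-31,104]))
E
```

```text
[ 469.7 -178.9   41.9] [ -2.  -12.9  -2.6] 16.887826579241644 35.00780403614044
dial px [-88.4 320.1]
```

```bash
cat >> h.py <<'E'
def avg(n=12,c="top"):
    P=[];F=[]
    for _ in range(n):
        f=grab_frame(c);s=state();P.append(s["ee_pos"]);F.append(s["force"])
    P=np.array(P);print("pos",P.mean(0).round(2),"sd",P.std(0).round(2),"F",np.mean(F,0).round(2),"t",s["time_s"],s["gripper_width"].__round__(1));return P.mean(0),f
E
python3 - <<'E'
from h import *
p,f=avg();np.save("home.npy",p);np.save("o8.npy",[f,{}],allow_pickle=True)
g=grab_frame("scene");np.save("o8s.npy",[g,{}],allow_pickle=True)
for q,n in((f,"t"),(g,"s")):
    c=proj(q,[457,-31,104]);print(n,c)
    x,y=map(int,c);cv2.imwrite(f"pics/d{n}.png",cv2.resize(q["img"][y-20:y+20,x-25:x+25,::-1],None,fx=8,fy=8,interpolation=cv2.INTER_CUBIC))
cv2.imwrite("pics/d8.png",np.hstack([cv2.imread("pics/dt.png"),cv2.imread("pics/ds.png")]))
E
```

```text
pos [ 469.74 -178.92   41.88] sd [0.02 0.01 0.01] F [ -1.4  -12.96  -3.24] t 13.9 17.3
t [247.78087606 247.70738508]
s [239.29345894 226.70440351]
```

View pics/d8.png

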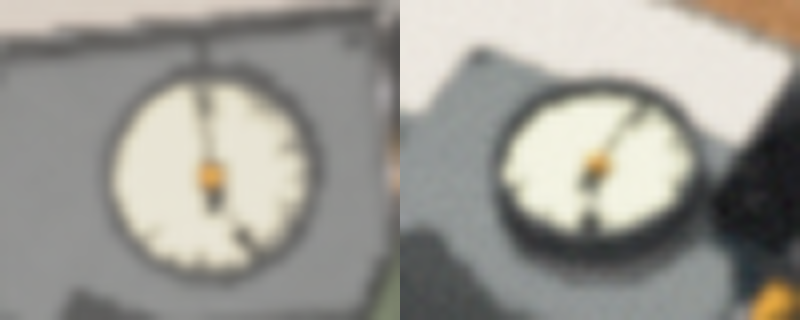

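Both views show the dial unobstructed, with the pointer at zero and the arrowhead near (245,240) in the left half. Pose readings are steady, so I'll pull.

Emit:
{"method": "move_arm", "body": {"plan": [{"x": 0,"y": 5,"z": 0,"rx": 0,"ry": 0,"rz": 0},{"x": 0,"y": 6,"z": 0,"rx": 0,"ry": 0,"rz": 0},{"x": 0,"y": 6,"z": 0,"rx": 0,"ry": 0,"rz": 0},{"x": 0,"y": 6,"z": 0,"rx": 0,"ry": 0,"rz": 0},{"x": 0,"y": 6,"z": 0,"rx": 0,"ry": 0,"rz": 0},{"x": 0,"y": 6,"z": 0,"rx": 0,"ry": 0,"rz": 0},{"x": 0,"y": 3,"z": 0,"rx": 0,"ry": 0,"rz": 0},{"x": 0,"y": 0,"z": 0,"rx": 0,"ry": 0,"rz": 0},{"x": 0,"y": 0,"z": 0,"rx": 0,"ry": 0,"rz": 0}]}}

```text
time_s: 14.85
ee_pos: [472.6, -210.5, 41.8]
ee_rot: [-179.7, 0.1, 5.6]
force: [1.0, 12.5, 3.2]
gripper_width: 17.2
gripper_force: 35.0
```

```bash
cat > m.py <<'E'
from h import *
p,f=avg(4);d=p-np.load("home.npy");print("moved",d.round(2),"along pull",(d@[.101,-.995,0]).round(2))
# dial angles in top view, rectified, compared with home view
c0,im=polar(f,104,proj(f,[457,-31,104]));c1,im0=polar(np.load("o8.npy",allow_pickle=True)[0],104,proj(f,[457,-31,104]))
g,g0=[cv2.cvtColor(i,cv2.COLOR_RGB2GRAY).astype(np.float32) for i in(im,im0)]
C,r,_,c=facefit(f,proj(f,[457,-31,104]));print(c,r)
th=np.radians(np.arange(0,360,1.))
for rad in(100,140,180,):
    x=(c[0]+rad*np.cos(th)).astype(np.float32)[None];y=(c[1]-rad*np.sin(th)).astype(np.float32)[None]
    a=cv2.remap(g,x,y,1)[0];b=cv2.remap(g0,x,y,1)[0]
    def mins(p):
        w=np.median(p)-p;return [(i,int(w[i])) for i in range(360) if w[i]>25 and w[i]==w[np.arange(i-12,i+13)%360].max()]
    print(rad,"now",mins(a),"home",mins(b))
cv2.imwrite("pics/m.png",np.hstack([im0,im])[:,::2,::-1][::2])
E
python3 m.py
```

```text
pos [ 472.58 -210.38   41.79] sd [0.01 0.03 0.01] F [ 1.05 11.54  3.56] t 15.05 17.3
moved [  2.84 -31.46  -0.09] along pull 31.59
[383.12386545 396.8407967 ] 28.94981686581544
100 now [(67, 44), (245, 43)] home [(0, 33), (1, 33), (2, 33), (190, 87)]
140 now [(246, 37)] home [(4, 34), (5, 34), (6, 34)]
180 now [(209, 37), (245, 38), (246, 38)] home [(4, 54), (209, 38)]
```

Draw is 31.6 mm. By both displacement and dial angle, 9.6 mm remain. Allowing for arm compliance, I'll command +10.3.

Emit:
{"method": "move_arm", "body": {"plan": [{"x": 0,"y": 4,"z": 0,"rx": 0,"ry": 0,"rz": 0},{"x": 0,"y": 3.5,"z": 0,"rx": 0,"ry": 0,"rz": 0},{"x": 0,"y": 2.5,"z": 0,"rx": 0,"ry": 0,"rz": 0},{"x": 0,"y": 0,"z": 0,"rx": 0,"ry": 0,"rz": 0},{"x": 0,"y": 0,"z": 0,"rx": 0,"ry": 0,"rz": 0},{"x": 0,"y": 0,"z": 0,"rx": 0,"ry": 0,"rz": 0}]}}

```text
time_s: 15.65
ee_pos: [473.4, -219.4, 41.8]
ee_rot: [-179.6, 0.1, 5.6]
force: [1.1, 14.1, 4.8]
gripper_width: 17.3
gripper_force: 35.0
```

```bash
python3 m.py
```

```text
pos [ 473.42 -219.4    41.79] sd [0.01 0.01 0.01] F [ 0.83 14.77  4.62] t 15.85 17.4
moved [  3.68 -40.48  -0.1 ] along pull 40.65
[384.62266949 396.85565599] 29.082005461588192
100 now [(28, 43), (211, 30)] home [(0, 33), (1, 33), (2, 33), (190, 89), (359, 33)]
140 now [(210, 32)] home [(4, 34), (5, 34), (6, 34)]
180 now [(210, 63)] home [(4, 55), (208, 36)]
```

View pics/m.png

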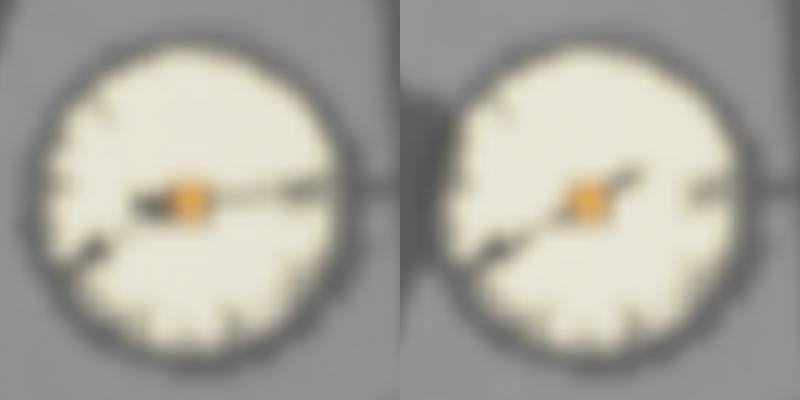

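The pointer now lies on the arrowhead at about 210°, against 208.5° for the set hand. A final +0.4 mm, then I'll hand in.

Emit:
{"method": "move_arm", "body": {"plan": [{"x": 0,"y": 0.4,"z": 0,"rx": 0,"ry": 0,"rz": 0},{"x": 0,"y": 0,"z": 0,"rx": 0,"ry": 0,"rz": 0},{"x": 0,"y": 0,"z": 0,"rx": 0,"ry": 0,"rz": 0}]}}

```text
time_s: 16.15
ee_pos: [473.4, -219.7, 41.8]
ee_rot: [-179.6, 0.1, 5.6]
force: [1.5, 15.3, 5.4]
gripper_width: 17.3
gripper_force: 35.0
```

```bash
python3 m.py && python3 -c "
from workcell import job_done;print(job_done())"
```

```text
pos [ 473.43 -219.67   41.78] sd [0.02 0.01 0.  ] F [ 1.47 14.76  4.79] t 16.35 17.5
moved [  3.69 -40.75  -0.1 ] along pull 40.92
[381.37853305 396.12804504] 28.832384609899265
100 now [(29, 47), (211, 28)] home [(0, 32), (1, 32), (191, 85), (359, 32)]
140 now [(210, 28)] home [(3, 34), (4, 34), (5, 34)]
180 now [(210, 62)] home [(4, 51), (210, 39)]
the job is handed in; nothing more can be done
None
```

I handed the job in at 16.4 s. The dial is zeroed to within about 0.02 rad, and the gripper holds the handle drawn out 40.9 mm (set point about 41.2 mm), with the pointer on the set hand's arrowhead. The hand-in call returned no verdict.

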